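# Unstack the seasoning tins at the flatbread counter

## Task

Take the stack of three lidded tins apart and put each away: the small square tin in the small square wooden tray, the long tin in the long wooden tray, and the round tin in the compartment of the wooden box, underneath its swing-up top tray, which must end lowered fully home again. Every tin must end lying flat on the floor of its place; keep the tins upright all the way, and leave the bowl and the jar alone.

Things in the scene. Friction and masses are not known exactly. Their poses are not given: they have to be found in the camera images.
- small_tin_mid (a point): Centre (half-way up) of the small square lidded tin, 36 x 36 mm and 36 mm high, plain brass; it starts on top of the stack, standing on the round tin. x and y are square to its sides, z up. About 0.1 kg.
- round_tin_mid (a point): Centre (half-way up) of the round lidded tin, 60 mm in diameter and 42 mm high, plain steel; it starts in the middle of the stack, standing on the long tin. z is its axis, up. About 0.22 kg.
- long_tin_mid (a point): Centre (half-way up) of the long lidded tin, 122 mm (its x) by 62 mm (its y) and 40 mm high, white enamel; it starts at the bottom of the stack, on the table. About 0.3 kg.
- square_tray_floor (a point): Middle of the floor of the small square tray of dark wood, fixed to the table: inside 56 x 56 mm, outside 68 x 68 mm, floor 6 mm above the table, rim 5 mm above the floor. x and y are square to its sides, z up.
- long_tray_floor (a point): Middle of the floor of the long tray of dark wood, fixed to the table: inside 142 mm (its x) by 82 mm (its y), outside 154 x 94 mm, floor 6 mm above the table, rim 5 mm above the floor.
- box_floor (a point): Middle of the compartment floor of the fixed wooden box: inside 112 mm (its x) by 172 mm (its y), walls 6 mm thick, floor 6 mm above the table, wall tops 54 mm above the table. A second, shallow tray of the same wood covers it, on brass swing arms at both ends. Raised, the tray hangs beyond the box's +x wall and the compartment is open from above. z up.
- tray_handle (a point): Grip point of the box's top tray: an upright wooden grip in the tray's middle, 12 mm thick (y), 50 mm long (x), its top 16 mm above this point and free for 26 mm below it. Tray 124 mm (x) by 184 mm (y), rim 24 mm above its underside, this point 58 mm above its underside; lowered, the underside is 56 mm above the table. Its axes are the box's; the tray stays level all the way.
- lift (a joint): Angle of the tray's swing arms, rad: 0 with the tray lowered on the box, 1.794 at the stop with it fully over. Arms 80 mm long, starting 0.897 rad from upright towards the box's -x and ending as far towards +x: at angle q the handle has moved 0.080*(sin(q-0.897)+0.7815) m along the box's x and 0.080*(cos(q-0.897)-0.6239) m up (in all 125 mm along x, rising 30 mm midway and coming down again). Its weight, 0.25 kg, holds it at either end; it falls to one if let go between.
- bowl_mid (a point): Centre of a loose empty white bowl, 84 mm wide and 42 mm high, beyond the work. Not to be disturbed.
- jar_mid (a point): Centre of a loose low amber glass jar with a metal cap, 60 mm wide and 62 mm high, beyond the work. Not to be disturbed.
Not all that is in view belongs to the job. What is shaped like the part that bears long_tin_mid but orange is not meant.

How it is judged:
By the outcome, as a careful person would: the job done as asked, in the order asked, and still so for the second after the job is handed in, with the robot touching nothing.
It also fails if it takes over 125 s, if anything falls off the work surface, if the arm or the gripper's body presses on something with over 40 N, if the wrist force passes 120 N, or if a joint passes its speed limit or range.

## Robot

A 7-joint arm with a two-finger parallel gripper is mounted at the origin on the work surface. World frame = base frame: x ahead of the robot, y to its left, z up, the work surface at z = 0. Lengths are in mm, angles in rad, forces in N, time in s.
With the tool pointing down it reaches from about 400 to 900 mm from the base axis. Payload 5.6 kg.
Tool frame: the origin (TCP) lies midway between the tips of the shut fingers; the grasp point (between the pads) lies 19 mm behind it; x points along the fingers, y is the direction in which the jaws open and shut, and the axes are right-handed (so a half turn about x gives the same grasp; the last joint's range is limited). The gripper opens to 92 mm and grips with 3 to 60 N. Pads are 20 mm wide; open, the fingers measure 128 mm over their backs; the gripper's body (75 mm by 189 mm) begins 69 mm behind the grasp point.
Start: joints at [1.138, 0.468, -0.012, 1.603, 0.006, 1.071, -0.056], TCP at [246.962, -601.265, 189.792] pointing down, gripper open.
Joint ranges: [-2.53, 2.53], [-0.31, 2.02], [-1.57, 1.55], [0.28, 2.44], [-1.29, 4.43], [0.15, 1.84], [-2.92, 2.92]. Speed limits (rad/s): [2.57, 2.57, 3.14, 3.14, 3.14, 3.14, 3.14].

## Interface

Orientations are given as a rotation vector (axis times angle).
In Python, from cell import robot, grip, kin, viewer gives the robot as it stands. Calls block until the motion is done:
- robot.movep(position, orientation): joint-space move of the TCP to a pose.
- robot.servo_line(position, feed=150, rotation=None): straight line of the TCP; rotation=None keeps the orientation; feed is the mean speed in mm/s.
- robot.goto_joints(angles): joint-space move.
- grip(opening, newtons=None): opening from 0.0 (shut) to 1.0 (fully open); newtons is the grip in N (None keeps the last); returns when the fingers have stopped.
- robot.hold(seconds).
- kin.ik(position, orientation): joint angles nearest the present ones, or None.
- robot.observe(): the state.
- viewer.read_camera(name): name is "scene" or "top" or "wrist"; returns the picture (420x560x3 uint8, red, green, blue); there is no depth.
- viewer.camera_info(name): a dict with "camera_matrix" (3x3 intrinsics, pixels), "R" (3x3) and "t" (3): a world point X has camera coordinates R X + t. Camera axes: x right, y down, z forward; pixel columns grow to the right and rows downward; lengths in mm; the calibration is good to about 2 mm. The wrist camera is an equidistant fisheye: a pixel r from the principal point sees the ray r / f radians off the axis. A picture is of the moment at which its call begins: read the wrist's pose just before it. camera_info takes no time and is no camera call; for the wrist camera it gives the pose at the moment of the call.
A pose or a line that the arm cannot do raises robot.IKError and nothing moves.
- robot.job_done(): hands the job in, once; it reports no verdict.
Trained networks look in the newest picture that a camera, given by its name, has taken for a name from the list of things; names that differ only in an ending like _2 or _b are one class to them, and where a whole thing is asked for, a point or a joint stands for the part that bears it (a point fixed in the world has none). Each returns a list of dicts, best first, with "confidence" (0 to 1); they miss things now and then, are a little off and sometimes report something else, mostly with a low value. They report only what shows in the picture. A call takes as long as a camera call. They do not tell look-alikes from the thing itself.
- viewer.silhouettes(name, camera): "mask" (420x560 bool, what is visible of it).
- viewer.pinpoint(name, camera): "at" ([x, y, z] in mm, in the coordinates of the camera as it stood for that picture, good to about 4 mm: a listed point, or the origin of a listed thing).
The state is a dict: "t": time; "joints": joint angles; "joint_velocities": joint speeds; "joint_torque": joint torques, N m; "tcp_pos": TCP position; "tcp_rot": TCP orientation; "contact_force": force on the tool from outside, world axes, zero at the start; "wrist_torque": the same for the moment, N m; "grip_width": opening from 0.0 (shut) to 1.0 (fully open).
Only numpy, scipy, OpenCV 4.12 (cv2) and the standard library are available. Lean on these libraries where they do the work, as an engineer would, in place of code of your own. Each camera call takes 0.05 s, during which the arm holds its last target.

## Working session

There is one attempt and no reset: what is moved stays moved. The work goes in short steps, each a Python script; the robot and the scene stay as the last script left them, time stands still between calls to the robot, and variables do not carry over. Pictures are saved under pics/ and viewed, and the job is handed in when it is done.

```bash
ls; mkdir -p pics; python3 - <<'E'
from cell import robot,grip,kin,viewer
import cv2,numpy as np
for c in ["scene","top","wrist"]:
    im=viewer.read_camera(c); cv2.imwrite(f"pics/a_{c}.png",im[:,:,::-1])
    i=viewer.camera_info(c); 
    print(c,i)
    R=np.array(i["R"]);t=np.array(i["t"])
    for n in ["small_tin_mid","round_tin_mid","long_tin_mid","square_tray_floor","long_tray_floor","box_floor","tray_handle","bowl_mid","jar_mid"]:
        print(n,[(np.round(R.T@(np.array(d["at"])-t)).tolist(),round(d["confidence"],2)) for d in viewer.pinpoint(n,c)])
print(robot.observe())
E
```

```text
pics
scene {'camera_matrix': array([[443.68686746,   0.        , 281.93192676],
       [  0.        , 443.68686746, 205.42649534],
       [  0.        ,   0.        ,   1.        ]]), 'R': array([[ 0.51919109,  0.85463132, -0.00677674],
       [ 0.545796  , -0.33765359, -0.76687468],
       [-0.65768331,  0.39445578, -0.64176109]]), 't': array([-273.5501808 , -228.90997552, 1518.32415735])}
small_tin_mid [([471.0, 286.0, 100.0], 0.79), ([436.0, 18.0, 1.0], 0.48)]
round_tin_mid [([473.0, 281.0, 64.0], 0.81)]
long_tin_mid [([469.0, 281.0, 22.0], 0.89), ([652.0, 330.0, 22.0], 0.61), ([297.0, 235.0, 23.0], 0.55)]
square_tray_floor [([437.0, 17.0, 2.0], 0.74)]
long_tray_floor [([626.0, 26.0, 6.0], 0.77), ([749.0, -108.0, 23.0], 0.49)]
box_floor []
tray_handle [([495.0, -280.0, 119.0], 0.81)]
bowl_mid [([752.0, -105.0, 23.0], 0.94)]
jar_mid [([754.0, 137.0, 29.0], 0.82)]
top {'camera_matrix': array([[433.80946443,   0.        , 281.13966889],
       [  0.        , 433.80946443, 202.42141182],
       [  0.        ,   0.        ,   1.        ]]), 'R': array([[-0.0173362 , -0.99927033,  0.034
[... 1170 characters left out ...]
jar_mid []
{'t': 1.5, 'joints': array([ 1.13800711,  0.46753257, -0.0116059 ,  1.6026833 ,  0.00599112,
        1.07139969, -0.05629487]), 'joint_velocities': array([ 0.00084868, -0.00072984, -0.0015924 , -0.00048421, -0.00166542,
        0.00033568, -0.00085062]), 'joint_torque': array([ 3.02241442e-04, -5.20397186e+01, -1.24045889e-02, -2.44048423e+01,
       -5.67314832e-02,  1.13696884e-02,  8.84406745e-06]), 'tcp_pos': array([ 246.96597916, -601.26961976,  189.77813827]), 'tcp_rot': array([ 2.00770922,  0.39624047, -2.00776067]), 'contact_force': array([-0.16486511, -0.24688237, -0.4258697 ]), 'wrist_torque': array([0.01537186, 0.01200393, 0.01766888]), 'grip_width': 0.9992889150230676}
```

View pics/a_scene.png

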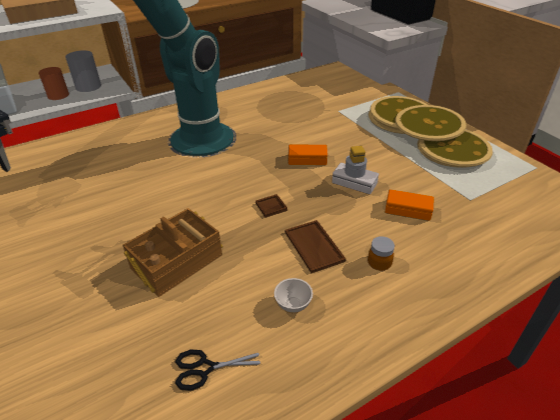

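View pics/a_top.png

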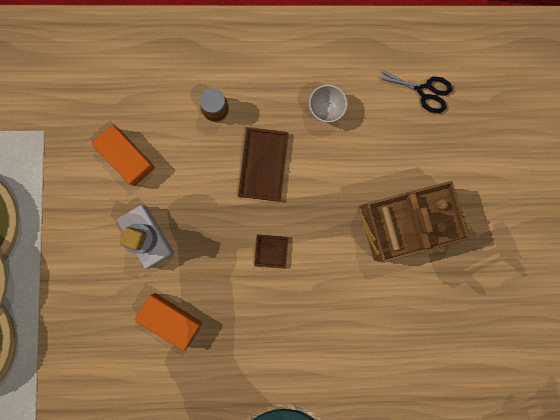

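View pics/a_wrist.png

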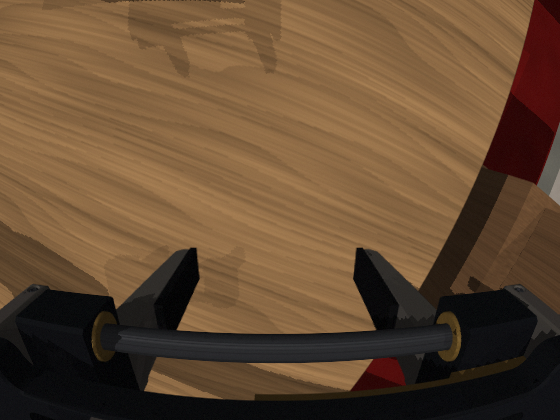

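```bash
python3 - <<'E'
import cv2,numpy as np
a=cv2.imread("pics/a_top.png"); b=cv2.imread("pics/a_scene.png")
x=cv2.resize(a[165:285,340:500],(640,480),interpolation=3); 
y=cv2.resize(b[200:300,110:235],(700,560),interpolation=3)
cv2.imwrite("pics/z1.png",x);cv2.imwrite("pics/z2.png",y)
E
```

```text
(no output)
```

View pics/z1.png

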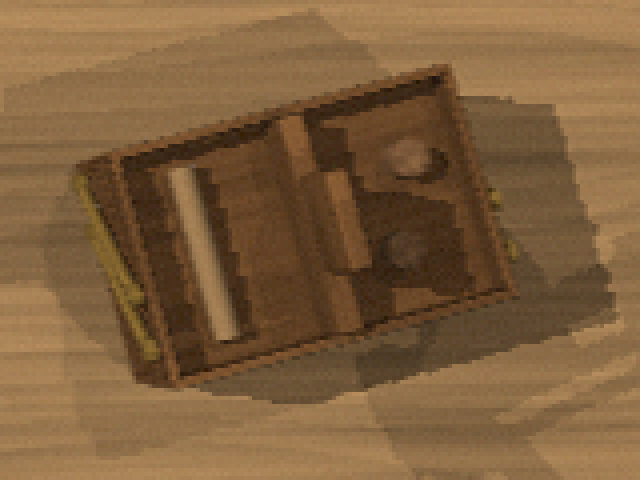

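View pics/z2.png

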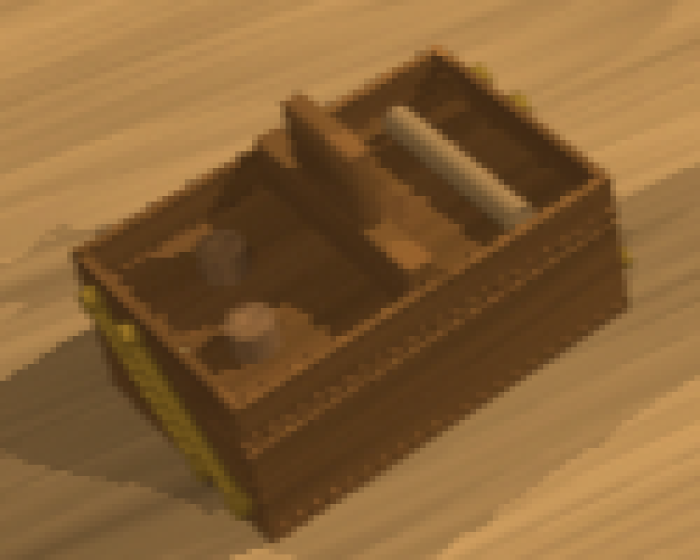

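```bash
cat > h.py <<'E'
import numpy as np,cv2
from scipy.optimize import minimize
from cell import robot,grip,kin,viewer
def cub(sx,sy,z0,z1):
    return np.array([[a*sx/2,b*sy/2,z] for a in(-1,1) for b in(-1,1) for z in(z0,z1)])
def cyl(d,z0,z1):
    t=np.linspace(0,2*np.pi,40); return np.array([[d/2*np.cos(a),d/2*np.sin(a),z] for a in t for z in(z0,z1)])
M={"small_tin_mid":cub(36,36,82,118),"round_tin_mid":cyl(60,40,82),"long_tin_mid":cub(122,62,0,40),
"square_tray_floor":cub(68,68,0,11),"long_tray_floor":cub(154,94,0,11),
"tray_handle":np.vstack([cub(124,184,56,80),cub(50,12,120,130)])}
def proj(P,i,fish=False):
    C=P@np.array(i["R"]).T+np.array(i["t"]);K=np.array(i["camera_matrix"])
    if fish:
        r=np.linalg.norm(C[:,:2],axis=1);th=np.arctan2(r,C[:,2]);q=C[:,:2]/r[:,None]*th[:,None]
    else: q=C[:,:2]/C[:,2:]
    return np.c_[q[:,0]*K[0,0]+K[0,2],q[:,1]*K[1,1]+K[1,2]]
S=4
def hullimg(p):
    im=np.zeros((420,560),np.uint8)
    h=cv2.convexHull(p.astype(np.float32))
    cv2.fillConvexPoly(im,np.round(h*16).astype(np.int32),255,lineType=cv2.LINE_AA,shift=4)
    return im/255.
def place(m,x):
    c,s=np.cos(x[2]),np.sin(x[2]);return m@np.array([[c,-s,0],[s,c,0],[0,0,1]]).T+[x[0],x[1],0]
def fit(m,x0,obs,dz=0):
    # obs list of (mask,info,fish,usehull)
    T=[]
    for mask,i,f,uh in obs:
        if uh:
            n,l,st,_=cv2.connectedComponentsWithStats(mask.astype(np.uint8)); k=1+np.argmax(st[1:,4])
            p=np.argwhere(l==k)[:,::-1]; T.append(hullimg(p))
        else: T.append(mask.astype(float))
    def cost(x):
        P=place(m,x)+[0,0,dz];c=0
        for t,(mask,i,f,uh) in zip(T,obs):
            h=hullimg(proj(P,i,f)); c+=1-np.minimum(h,t).sum()/np.maximum(h,t).sum()
        return c
    best=None
    for y in np.linspace(-np.pi/2,np.pi/2,13)[:-1] if len(x0)==2 else x0[2]+np.array([-.1,0,.1]):
        x=np.array([x0[0],x0[1],y])
        r=minimize(cost,x,method="Nelder-Mead",options=dict(initial_simplex=np.array([x,x+[6,0,0],x+[0,6,0],x+[0,0,.12]]),xatol=.05,fatol=1e-5,maxiter=250))
        if best is None or r.fun<best.fun: best=r
    return best.x,best.fun
def Rdown(a,flip=False):
    # tool x down, tool y (jaw) along direction a in world
    from scipy.spatial.transform import Rotation as Ro
    x=np.array([0,0,-1.]);y=np.array([np.cos(a),np.sin(a),0]);z=np.cross(x,y)
    return Ro.from_matrix(np.c_[x,y,z]).as_rotvec()
E
python3 - <<'E'
from h import *
X0={"small_tin_mid":(471,285),"round_tin_mid":(475,281),"long_tin_mid":(472,280),"square_tray_floor":(438,17),"long_tray_floor":(628,28),"tray_handle":(495,-280,.27)}
I={c:viewer.camera_info(c) for c in("scene","top")}
vis={c:cv2.imread(f"pics/a_{c}.png") for c in I}
for n,x0 in X0.items():
    obs=[]
    for c in I:
        best=None
        for d in viewer.silhouettes(n,c):
            m=np.array(d["mask"]);u=proj(place(M[n],list(x0[:2])+[0]),I[c]).mean(0)
            e=np.linalg.norm(np.argwhere(m).mean(0)[::-1]-u)
            if e<15 and best is None: best=m
        if best is None: print(n,c,"no mask");continue
        obs.append((best,I[c],False,True))
        o=vis[c]; cs,_=cv2.findContours(best.astype(np.uint8),0,1); cv2.drawContours(o,cs,-1,(255,255,0),1)
    x,f=fit(M[n],x0,obs); print(n,x.round(3),np.degrees(x[2]).round(1),round(f,3),[ (round(fit(M[n],tuple(x),[o])[0][0],1),round(fit(M[n],tuple(x),[o])[0][1],1),np.degrees(fit(M[n],tuple(x),[o])[0][2]).round(1)) for o in obs])
    for c in I:
        for p in proj(place(M[n],x),I[c]): cv2.circle(vis[c],tuple(np.round(p).astype(int)),1,(0,0,255),-1)
cv2.imwrite("pics/f_top.png",cv2.resize(vis["top"][90:280,80:480],(800,380)))
cv2.imwrite("pics/f_scene.png",cv2.resize(vis["scene"][130:300,110:410],(800,453)))
E
```

```text
small_tin_mid [469.183 283.293  -0.479] -27.4 0.292 [(np.float64(465.9), np.float64(285.6), np.float64(-31.8)), (np.float64(469.7), np.float64(283.4), np.float64(-18.6))]
round_tin_mid [470.223 281.591  -0.718] -41.1 0.379 [(np.float64(468.2), np.float64(283.4), np.float64(-33.5)), (np.float64(470.1), np.float64(281.5), np.float64(-41.6))]
long_tin_mid [474.101 281.363  -2.599] -148.9 0.201 [(np.float64(471.7), np.float64(282.3), np.float64(-140.0)), (np.float64(474.6), np.float64(281.3), np.float64(-149.2))]
square_tray_floor [ 4.37572e+02  1.70480e+01 -8.90000e-02] -5.1 0.113 [(np.float64(436.2), np.float64(17.8), np.float64(-5.9)), (np.float64(437.9), np.float64(16.6), np.float64(-3.5))]
long_tray_floor [ 6.29082e+02  3.08910e+01 -1.32000e-01] -7.6 0.051 [(np.float64(626.9), np.float64(31.4), np.float64(-7.5)), (np.float64(629.3), np.float64(30.8), np.float64(-7.5))]
tray_handle [ 4.95559e+02 -2.82185e+02  2.43000e-01] 13.9 0.062 [(np.float64(494.9), np.float64(-281.5), np.float64(14.5)), (np.float64(495.8), np.float64(-282.7), np.float64(14.1))]
```

View pics/f_top.png

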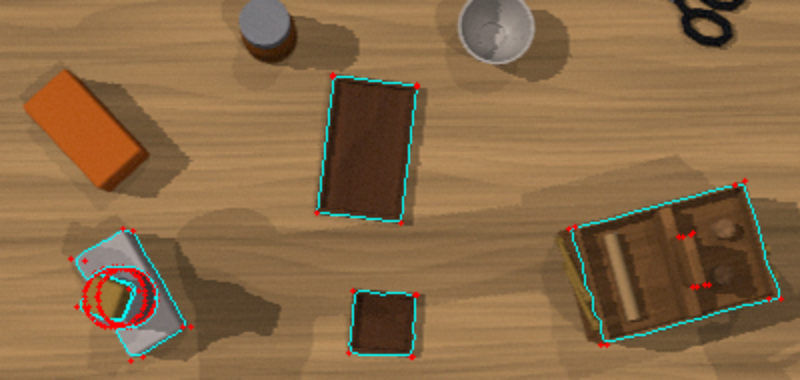

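View pics/f_scene.png

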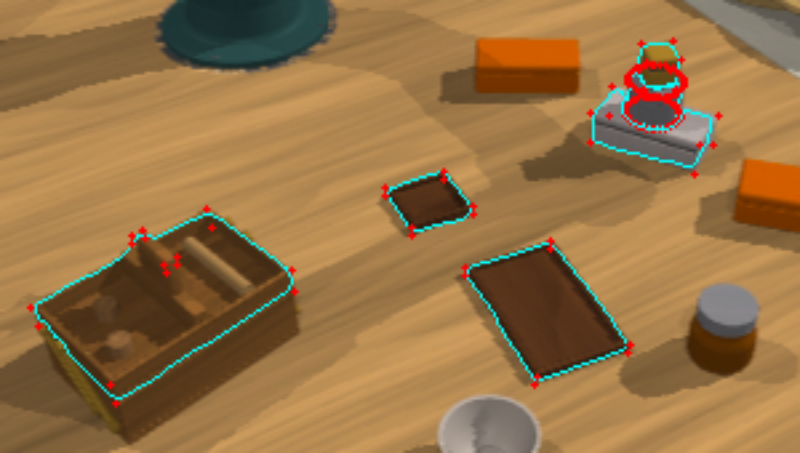

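```bash
python3 - <<'E'
from h import *
from scipy.spatial.transform import Rotation as Ro
o=robot.observe();R=Ro.from_rotvec(o["tcp_rot"]).as_matrix();print(o["t"]);print(R.round(2))
i=viewer.camera_info("wrist");c=-i["R"].T@i["t"];print("cam in tool",(R.T@(c-o["tcp_pos"])).round(1));print((R.T@i["R"].T).round(2))
tg={"view":(455,270,300,None),"small":(469,283,109-19,np.radians(63)),"sq":(437.5,17,33-19,np.radians(85)),"handle":(495.5,-282,95,.243+np.pi/2),"handle2":(617,-252,95,.243+np.pi/2),"round":(470,281,46,None),"long":(474,281,9,np.radians(121)),"ltray":(629,31,15,np.radians(82.4))}
for n,(x,y,z,a) in tg.items():
    for aa in ([a,a+np.pi] if a is not None else np.arange(0,2*np.pi,np.pi/6)):
        q=kin.ik([x,y,z],Rdown(aa)); print(n,round(np.degrees(aa)),None if q is None else np.round(q,2))
E
```

```text
2.1
[[ 0.    0.38 -0.93]
 [-0.   -0.93 -0.38]
 [-1.    0.    0.  ]]
cam in tool [-1.953e+02 -1.000e-01 -7.930e+01]
[[ 0.   -0.28  0.96]
 [ 1.    0.   -0.  ]
 [-0.    0.96  0.28]]
view 0 [ 0.36  0.44 -1.25  1.71  0.43  1.31 -0.97]
view 30 [ 0.41  0.52 -1.37  1.71  0.52  1.35 -0.53]
view 60 [ 0.2   0.31 -0.97  1.72  0.27  1.26  0.21]
view 90 [ 0.14  0.29 -0.89  1.72  0.23  1.25  0.77]
view 120 [ 0.28  0.36 -1.1   1.71  0.33  1.28  1.2 ]
view 150 [ 0.38  0.47 -1.3   1.71  0.46  1.33  1.61]
view 180 [ 0.38  0.47 -1.3   1.71  0.46  1.33  2.14]
view 210 [ 0.38  0.47 -1.3   1.71  0.46  1.33  2.66]
view 240 [-1.36  0.19  0.88  1.81 -0.16  1.22 -2.52]
view 270 [ 0.37  0.45 -1.27  1.71  0.44  1.32 -2.56]
view 300 [ 0.23  0.33 -1.02  1.72  0.29  1.26 -1.9 ]
view 330 [ 0.31  0.39 -1.16  1.71  0.37  1.29 -1.44]
small 63 [ 0.2   0.74 -1.11  1.89  0.78  1.03 -0.15]
small 243 [-1.12  0.49  0.66  1.97 -0.4   0.82 -2.28]
sq 85 [ 0.44  0.52 -0.66  2.19  0.56  0.6   0.86]
sq 265 [ 0.2   0.45 -0.36  2.21  0.3   0.54 -2.06]
handle 104 [ 0.99  0.56 -0.7   1.84  0.45  0.9   1.89]
handle 284 [ 0.55  0.46 -0.
[... 295 characters left out ...]
2]
round 90 [ 0.15  0.77 -1.02  1.91  0.82  0.95  0.3 ]
round 120 [ 0.07  0.7  -0.89  1.92  0.71  0.88  0.91]
round 150 [ 0.29  1.03 -1.33  1.91  1.1   1.2   1.16]
round 180 [ 0.29  1.03 -1.33  1.91  1.1   1.2   1.68]
round 210 [ 0.29  1.03 -1.33  1.91  1.1   1.2   2.21]
round 240 [-1.11  0.57  0.66  1.99 -0.5   0.75 -2.24]
round 270 [-0.05  0.62 -0.71  1.92  0.55  0.8  -2.64]
round 300 [-0.06  0.61 -0.69  1.92  0.54  0.8  -2.1 ]
round 330 [ 0.02  0.66 -0.81  1.92  0.63  0.84 -1.65]
long 121 [ 0.07  0.78 -0.9   1.92  0.82  0.86  0.85]
long 301 [-0.12  0.66 -0.62  1.93  0.56  0.73 -2.1 ]
ltray 82 [ 0.45  0.82 -0.8   1.72  0.73  0.92  0.78]
ltray 262 [ 0.04  0.66 -0.19  1.75  0.17  0.74 -1.94]
```

```bash
cat >> h.py <<'E'
def shot(n):
    i=viewer.camera_info("wrist"); im=viewer.read_camera("wrist"); cv2.imwrite(f"pics/{n}.png",im[:,:,::-1]); return im,i
E
python3 - <<'E'
from h import *
robot.goto_joints([-0.54,0.35,0.0,1.7,0.0,1.1,-0.056])
o=robot.observe();print(o["t"],o["tcp_pos"].round(),o["tcp_rot"].round(2))
robot.movep([470,283,215],Rdown(np.radians(63)))
o=robot.observe();print(o["t"],o["tcp_pos"].round(),o["joints"].round(2))
im,i=shot("w1")
for n in ["small_tin_mid","round_tin_mid","long_tin_mid"]:
    print(n,[(np.round(i["R"].T@(np.array(d["at"])-i["t"]),1).tolist(),round(d["confidence"],2)) for d in viewer.pinpoint(n,"wrist")])
np.savez("w1.npz",**i)
s=viewer.silhouettes("small_tin_mid","wrist");print(len(s))
if s:
    m=np.array(s[0]["mask"]);print(fit(M["small_tin_mid"],(470,284),[(m,i,True,True)]))
    ed=im.copy();cs,_=cv2.findContours(m.astype(np.uint8),0,1);cv2.drawContours(ed,cs,-1,(0,255,0),1);cv2.imwrite("pics/w1s.png",ed[:,:,::-1])
s=viewer.silhouettes("long_tin_mid","wrist")
if s:
    m=np.array(s[0]["mask"]);print(fit(M["long_tin_mid"],(474,281,.54),[(m,i,True,True)]))
print(robot.observe()["t"])
E
```

```text
5.325 [528. 276. 222.] [ 0.84  1.4  -0.85]
5.8833 [471. 283. 215.] [-0.49  0.28 -0.13  1.82  0.04  1.05  0.46]
small_tin_mid [([469.4, 283.5, 100.2], 0.56)]
round_tin_mid [([469.9, 280.9, 63.7], 0.63)]
long_tin_mid [([650.5, 333.2, 21.2], 0.74), ([297.1, 229.9, 23.1], 0.62)]
1
(array([469.25194022, 285.16544562,  -1.89716368]), np.float64(0.12139713684357012))
(array([4.74e+02, 2.81e+02, 4.40e-01]), np.float64(1.0))
6.1833
```

View pics/w1s.png

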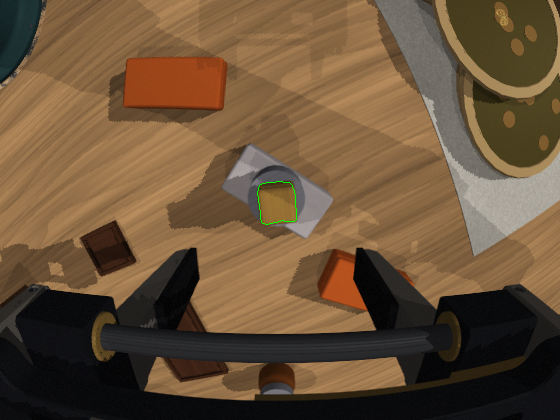

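```bash
cat >> h.py <<'E'
def st(m=""):
    o=robot.observe();print(m,round(o["t"],2),o["tcp_pos"].round(1),"F",o["contact_force"].round(1),"g",round(o["grip_width"]*92,1),"j",o["joints"].round(2));return o
E
python3 - <<'E'
from h import *
a=np.radians(71.3)
grip(0.7,15)
robot.movep([469.3,284.5,150],Rdown(a));robot.servo_line([469.3,284.5,91],feed=100);st("at")
grip(0,15);st("gripped")
robot.servo_line([469.3,284.5,170],feed=120);st("up")
im,i=shot("w2")
E
```

```text
at 7.87 [469.9 284.9  91.7] F [ 1.3 -0.4 -0. ] g 64.3 j [-0.49  0.43 -0.14  1.93  0.08  0.79  0.56]
gripped 8.42 [469.5 284.6  91.3] F [-0.1 -0.8  2.3] g 35.6 j [-0.49  0.43 -0.14  1.93  0.08  0.79  0.57]
up 9.22 [468.8 284.1 169.3] F [ 0.2 -0.6 -1.4] g 35.4 j [-0.48  0.33 -0.15  1.87  0.06  0.95  0.58]
```

View pics/w2.png

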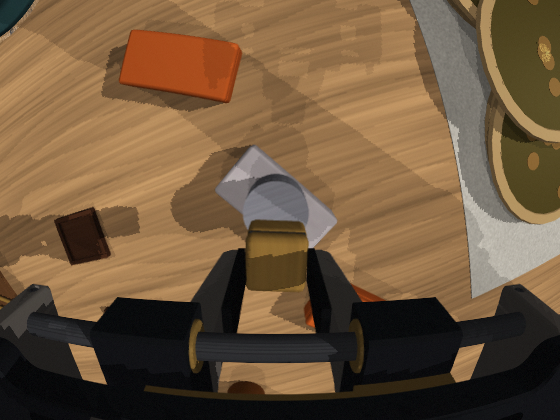

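```bash
python3 - <<'E'
from h import *
robot.movep([437.5,17,90],Rdown(np.radians(85.7)));st()
robot.servo_line([437.5,17,30],feed=80)
robot.servo_line([437.5,17,15],feed=30);o=st("low")
z=15
while z>13 and robot.observe()["contact_force"][2]-o["contact_force"][2]<1.5:
    z-=0.5;robot.servo_line([437.5,17,z],feed=15);st("z")
grip(0.58);st("rel")
robot.servo_line([437.5,17,90],feed=150);robot.servo_line([400,-10,190],feed=300)
im,i=shot("w3");
cv2.imwrite("pics/top3.png",viewer.read_camera("top")[:,:,::-1])
print([(np.round(i["R"].T@(np.array(d["at"])-i["t"]),1).tolist(),round(d["confidence"],2)) for d in viewer.pinpoint("small_tin_mid","wrist")])
E
```

```text
10.36 [438.2  18.   90.2] F [-0.1 -0.2 -0.4] g 35.3 j [-0.04  0.27 -0.08  2.18  0.03  0.69  1.35]
low 11.91 [437.4  16.9  15.1] F [-0.9  0.6  5.1] g 35.8 j [-0.05  0.41 -0.07  2.22  0.06  0.51  1.33]
z 12.16 [437.4  16.9  15. ] F [-2.9 -1.2  9.8] g 35.7 j [-0.05  0.41 -0.07  2.22  0.06  0.51  1.32]
rel 12.61 [437.5  17.   14.3] F [-0.2  0.8 -0.8] g 53.3 j [-0.05  0.42 -0.07  2.22  0.06  0.51  1.33]
[]
```

View pics/w3.png

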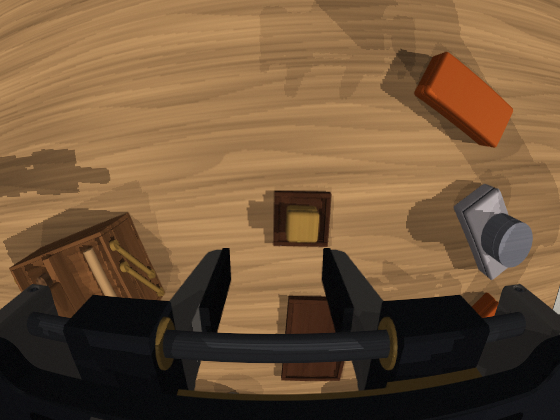

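```bash
python3 - <<'E'
from h import *
for a in (104,284): print(kin.ik([495.5,-282,210],Rdown(np.radians(a))))
robot.movep([495.5,-282,215],Rdown(np.radians(104)));st()
grip(0.5)
im,i=shot("w4")
print([(np.round(i["R"].T@(np.array(d["at"])-i["t"]),1).tolist(),round(d["confidence"],2)) for d in viewer.pinpoint("tray_handle","wrist")])
s=viewer.silhouettes("tray_handle","wrist");
ed=im.copy()
if s:
    m=np.array(s[0]["mask"]);print(fit(M["tray_handle"],(495.5,-282,.243),[(m,i,True,True)]))
    cs,_=cv2.findContours(m.astype(np.uint8),0,1);cv2.drawContours(ed,cs,-1,(0,255,0),1)
p=proj(place(cub(50,12,130,130),[495.5,-282,.243]),i,True)
for q in p: cv2.circle(ed,tuple(np.round(q).astype(int)),1,(255,0,0),-1)
cv2.imwrite("pics/w4s.png",ed[:,:,::-1])
E
```

```text
[ 0.31365444  0.31014826  0.17883118  1.79239765 -0.06282493  1.04454675
  2.33085168]
[ 0.16854886  0.31588555  0.35935014  1.80193867 -0.12655664  1.04623227
 -0.75129988]
 15.04 [ 495.6 -280.3  214.2] F [0.4 1.4 0.1] g 53.5 j [ 0.31  0.31  0.18  1.79 -0.06  1.05  2.33]
[([495.2, -274.0, 118.4], 0.58)]
(array([ 4.94979548e+02, -2.80825823e+02,  2.45381321e-01]), np.float64(0.03157895546946332))
```

View pics/w4s.png

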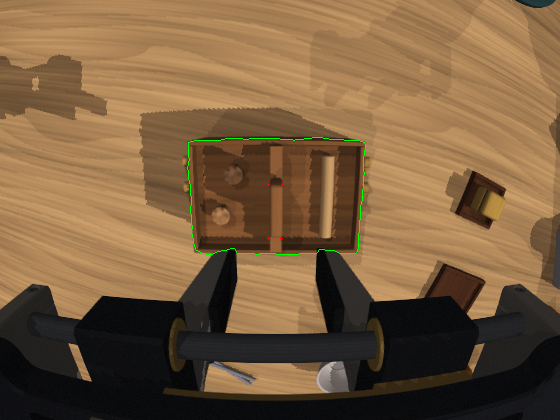

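```bash
cat >> h.py <<'E'
BY=0.245; BX=np.array([np.cos(BY),np.sin(BY)])
def arc(q0,q1,base,n=12,feed=60):
    # base: TCP position corresponding to q=0
    for q in np.linspace(q0,q1,n+1)[1:]:
        d=80*(np.sin(q-.897)+.7815);u=80*(np.cos(q-.897)-.6239)
        robot.servo_line([base[0]+BX[0]*d,base[1]+BX[1]*d,base[2]+u],feed=feed)
        o=robot.observe();print(round(q,2),round(o["t"],2),o["contact_force"].round(1),round(o["grip_width"]*92,1))
E
python3 - <<'E'
from h import *
b=[495,-281.3,95]
robot.movep([b[0],b[1],150],Rdown(BY+np.pi/2));robot.servo_line(b,feed=100);st("at")
grip(0,30);st("gr")
arc(0,1.794,b)
st()
cv2.imwrite("pics/sc5.png",viewer.read_camera("scene")[:,:,::-1])
E
```

```text
at 16.57 [ 495.6 -281.7   95.7] F [ 0.1 -0.2 -0. ] g 46.1 j [ 0.33  0.45  0.16  1.89 -0.1   0.81  2.36]
gr 17.18 [ 495.2 -281.7   95.2] F [ 0.  -1.2  0.7] g 11.6 j [ 0.33  0.45  0.16  1.89 -0.1   0.81  2.36]
0.15 17.53 [ 0.1 -2.8 -1.6] 11.4
0.3 17.88 [-0.1 -3.4 -0.5] 11.8
0.45 18.23 [ 1.1 -3.6 -0.2] 11.6
0.6 18.58 [ 1.  -4.7 -0.3] 12.0
0.75 18.93 [ 1.5 -5.4  1.3] 11.6
0.9 19.28 [ 2.2 -4.9  0.7] 11.6
1.05 19.63 [ 2.6 -5.2  0.3] 11.7
1.2 19.98 [ 3.  -6.4 -0.4] 11.3
1.35 20.33 [ 3.5 -5.7 -1. ] 11.7
1.5 20.68 [ 3.4 -6.3 -1.8] 11.5
1.64 21.03 [ 3.  -7.2 -2.6] 11.5
1.79 21.38 [-1.8 -6.2  6.3] 11.4
 21.38 [ 616.7 -251.6   95.1] F [-1.8 -6.2  6.3] g 11.4 j [ 0.23  0.59  0.15  1.64 -0.1   0.92  2.23]
```

View pics/sc5.png

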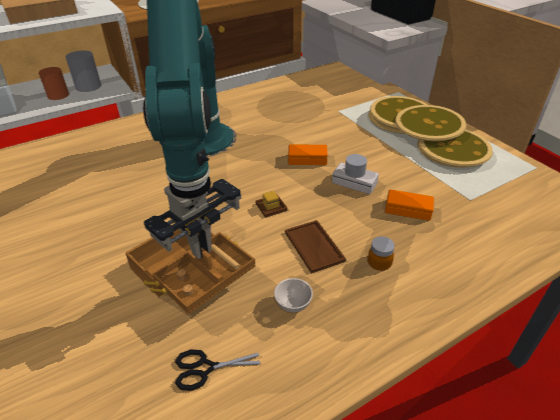

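```bash
python3 - <<'E'
from h import *
grip(0.45);st("rel")
p=robot.observe()["tcp_pos"];robot.servo_line([p[0],p[1],200],feed=200)
im,i=shot("w6");cv2.imwrite("pics/top6.png",viewer.read_camera("top")[:,:,::-1])
for n in ["box_floor","tray_handle"]:
  for c in ["top","wrist"]:
    ii=i if c=="wrist" else viewer.camera_info(c)
    print(n,c,[(np.round(ii["R"].T@(np.array(d["at"])-ii["t"]),1).tolist(),round(d["confidence"],2)) for d in viewer.pinpoint(n,c)])
st()
E
```

```text
rel 22.03 [ 616.3 -250.7   94.9] F [-0.7 -1.1 -0.6] g 40.9 j [ 0.23  0.59  0.15  1.64 -0.11  0.91  2.24]
box_floor top [([496.8, -284.3, 6.8], 0.95)]
box_floor wrist [([498.6, -277.9, 0.9], 0.72), ([617.1, -248.8, 118.6], 0.64)]
tray_handle top [([620.5, -251.9, 111.2], 0.89)]
tray_handle wrist [([617.3, -244.9, 116.9], 0.91)]
 23.01 [ 615.8 -250.4  198.7] F [-0.6 -0.3 -0.4] g 41.4 j [ 0.22  0.48  0.17  1.56 -0.09  1.1   2.22]
```

View pics/w6.png

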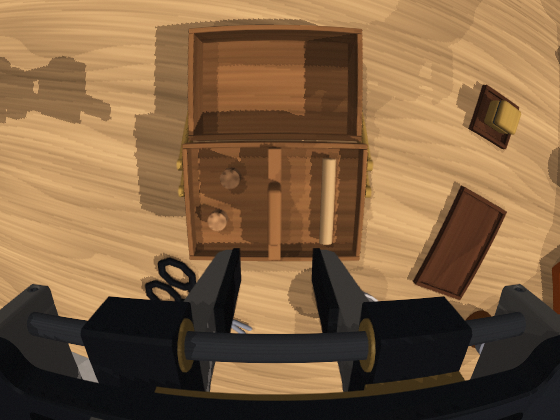

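View pics/top6.png

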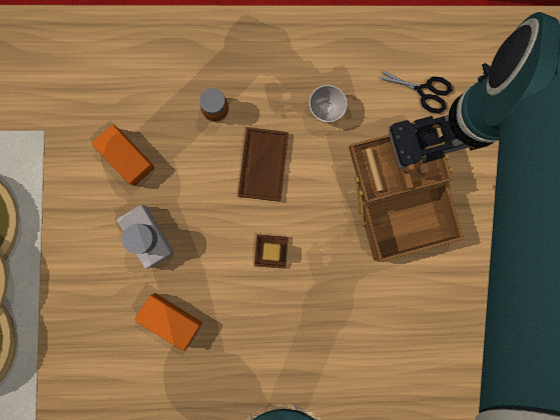

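```bash
python3 - <<'E'
from h import *
robot.movep([470,281,190],Rdown(np.radians(104)));grip(1.0);st()
im,i=shot("w7");ed=im.copy()
print([(np.round(i["R"].T@(np.array(d["at"])-i["t"]),1).tolist(),round(d["confidence"],2)) for d in viewer.pinpoint("round_tin_mid","wrist")])
for n,x0 in (("round_tin_mid",(470,281,0)),("long_tin_mid",(474,281,.54))):
    s=viewer.silhouettes(n,"wrist")
    for d in s[:3]:
        m=np.array(d["mask"]);print(n,d["confidence"],fit(M[n],x0,[(m,i,True,True)]))
        cs,_=cv2.findContours(m.astype(np.uint8),0,1);cv2.drawContours(ed,cs,-1,(0,255,0),1)
cv2.imwrite("pics/w7s.png",ed[:,:,::-1])
E
```

```text
25.86 [470. 281. 190.] F [0.1 0.2 0.3] g 91.8 j [-0.52  0.3  -0.1   1.85  0.03  0.99  1.18]
[([473.1, 280.8, 66.5], 0.62)]
round_tin_mid 0.91 (array([ 4.70402168e+02,  2.83465932e+02, -2.42667293e-02]), np.float64(0.03774982888030076))
long_tin_mid 0.94 (array([4.74e+02, 2.81e+02, 4.40e-01]), np.float64(1.0))
long_tin_mid 0.81 (array([473.67082193, 283.22231102,   0.54490995]), np.float64(0.5894404786369382))
long_tin_mid 0.59 (array([4.74e+02, 2.81e+02, 4.40e-01]), np.float64(1.0))
```

View pics/w7s.png

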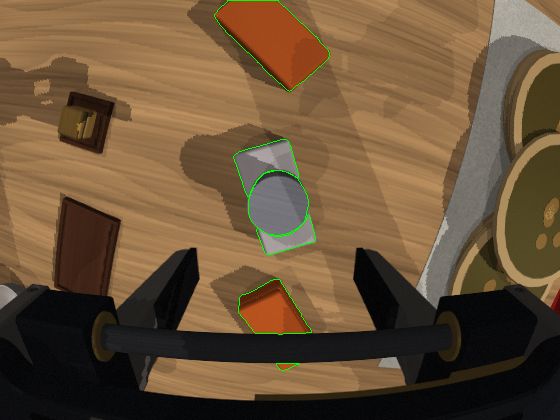

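```bash
python3 - <<'E'
from h import *
robot.servo_line([470.4,282.8,46.5],feed=120);st("at")
grip(0,25);st("gr")
robot.servo_line([470.4,282.8,60],feed=40);robot.servo_line([470.4,282.8,200],feed=180);st("up")
im,i=shot("w8")
E
```

```text
at 27.41 [470.9 283.1  47.2] F [-0.3 -0.5 -0.4] g 92.0 j [-0.53  0.5  -0.08  1.95  0.06  0.7   1.16]
gr 28.0 [470.5 282.9  46.6] F [-0.3 -0.5  1.6] g 59.6 j [-0.53  0.5  -0.08  1.95  0.06  0.7   1.16]
up 29.42 [469.6 282.3 198.8] F [-0.5 -0.4 -2.3] g 59.1 j [-0.52  0.29 -0.1   1.84  0.03  1.01  1.18]
```

View pics/w8.png

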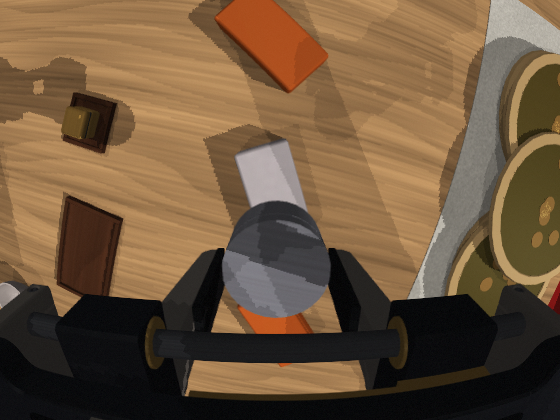

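```bash
python3 - <<'E'
from h import *
c=np.array([495,-281.3])-5*BX
robot.movep([c[0],c[1],200],Rdown(BY+np.pi/2));st("over")
shot("w9")
robot.servo_line([c[0],c[1],40],feed=120)
robot.servo_line([c[0],c[1],16],feed=40);o=st("low")
z=16;n=0
while z>11 and robot.observe()["contact_force"][2]<3:
    z-=0.5;robot.servo_line([c[0],c[1],z],feed=15)
st("touch")
grip(0.8);st("rel")
robot.servo_line([c[0],c[1],70],feed=80);robot.servo_line([c[0],c[1],215],feed=200)
shot("w10");st()
E
```

```text
over 31.5 [ 490.8 -281.2  199.9] F [ 0.3  0.4 -2.7] g 59.3 j [ 0.19  0.32  0.33  1.82 -0.12  1.02  2.39]
low 33.78 [ 490.2 -282.6   16. ] F [-0.7 -0.1 -2.6] g 59.0 j [ 0.26  0.57  0.26  1.94 -0.23  0.66  2.48]
touch 35.78 [ 490.2 -282.6   12.7] F [-2.4  0.5  5.5] g 59.1 j [ 0.26  0.58  0.26  1.94 -0.23  0.65  2.48]
rel 36.19 [ 490.2 -282.6   11.9] F [-0.5 -0.2 -0.8] g 73.8 j [ 0.26  0.58  0.26  1.94 -0.23  0.65  2.48]
 37.99 [ 489.2 -282.   213.3] F [-0.3  0.5 -0.3] g 73.4 j [ 0.19  0.3   0.34  1.81 -0.11  1.05  2.38]
```

View pics/w10.png

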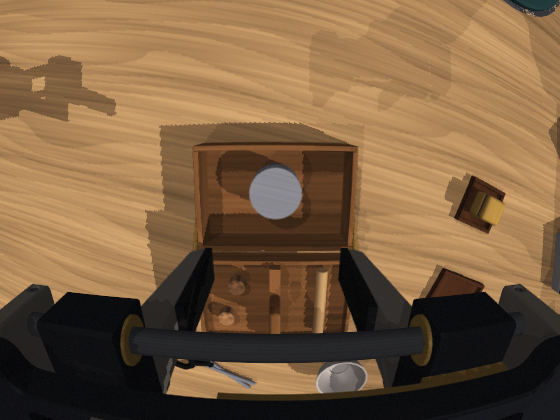

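```bash
python3 - <<'E'
from h import *
b=[495,-281.3,95]
e=[b[0]+125*BX[0],b[1]+125*BX[1],95]
grip(0.5)
robot.movep([e[0],e[1],180],Rdown(BY+np.pi/2));robot.servo_line(e,feed=100);st("at")
grip(0,30);st("gr")
arc(1.794,0,b)
robot.hold(0.2);st("end")
grip(0.45);st("rel")
robot.servo_line([b[0],b[1],215],feed=180)
im,i=shot("w11");ed=im.copy()
s=viewer.silhouettes("tray_handle","wrist")
if s: print(fit(M["tray_handle"],(495,-281,.245),[(np.array(s[0]["mask"]),i,True,True)]))
I=viewer.camera_info("scene");cv2.imwrite("pics/sc11.png",viewer.read_camera("scene")[:,:,::-1])
st()
E
```

```text
at 40.17 [ 616.8 -251.3   95.8] F [-0.7 -0.4  0.4] g 46.0 j [ 0.14  0.6   0.28  1.65 -0.2   0.92  2.31]
gr 40.77 [ 616.6 -251.7   95.2] F [ 1.  -1.2 -0.3] g 11.7 j [ 0.14  0.6   0.28  1.65 -0.2   0.92  2.31]
1.64 41.12 [ 1.3 -3.4 -1.1] 11.4
1.5 41.48 [ 2.1 -3.3  0.1] 11.7
1.35 41.83 [ 1.7 -4.8  0.6] 11.5
1.2 42.17 [ 2.4 -4.6  1. ] 11.7
1.05 42.52 [ 1.6 -5.6  1.4] 11.6
0.9 42.88 [ 0.2 -5.   1.7] 11.6
0.75 43.23 [-0.8 -5.2  2.6] 11.9
0.6 43.58 [-1.4 -5.8  2.8] 11.3
0.45 43.92 [-1.8 -6.6  1.6] 11.6
0.3 44.27 [-0.4 -6.9 -0.7] 11.5
0.15 44.62 [-0.3 -7.3 -1.3] 11.6
0.0 44.98 [-0.4 -5.1  4.1] 12.0
end 45.17 [ 495.1 -281.5   95.1] F [-0.2 -5.4  3.3] g 11.5 j [ 0.23  0.46  0.29  1.9  -0.18  0.81  2.43]
rel 45.77 [ 495.  -281.    94.9] F [-0.7 -0.5 -0.2] g 41.4 j [ 0.23  0.46  0.29  1.9  -0.18  0.81  2.43]
(array([ 4.95209366e+02, -2.80837326e+02,  2.38094262e-01]), np.float64(0.016447115104592402))
 46.74 [ 494.2 -280.9  213.6] F [ 0.1 -0.6  0.8] g 41.7 j [ 0.19  0.31  0.33  1.8  -0.11  1.06  2.38]
```

View pics/w11.png

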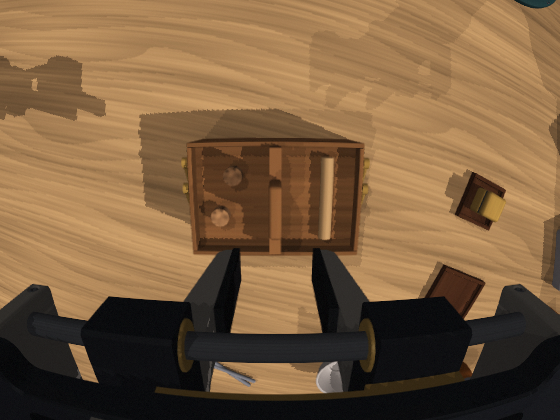

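View pics/sc11.png

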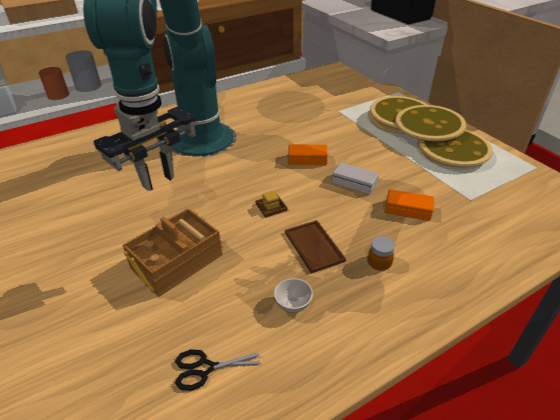

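```bash
python3 - <<'E'
from h import *
robot.movep([474,281,200],Rdown(np.radians(121)));grip(1.0);st()
im,i=shot("w12");ed=im.copy()
print([(np.round(i["R"].T@(np.array(d["at"])-i["t"]),1).tolist(),round(d["confidence"],2)) for d in viewer.pinpoint("long_tin_mid","wrist")])
n="long_tin_mid"
for d in viewer.silhouettes(n,"wrist"):
        m=np.array(d["mask"]);
        if np.linalg.norm(np.argwhere(m).mean(0)[::-1]-proj(np.array([[474,281,30.]]),i,True)[0])>40: continue
        print(n,d["confidence"],fit(M[n],(474,281,.54),[(m,i,True,True)]))
        cs,_=cv2.findContours(m.astype(np.uint8),0,1);cv2.drawContours(ed,cs,-1,(0,255,0),1)
cv2.imwrite("pics/w12s.png",ed[:,:,::-1])
E
```

```text
49.62 [474. 281. 200.] F [ 0.   0.4 -0. ] g 92.1 j [-0.62  0.29  0.03  1.84 -0.01  1.01  1.53]
[([650.2, 332.5, 20.2], 0.78), ([295.7, 232.6, 21.8], 0.71), ([476.6, 283.4, 20.0], 0.6)]
long_tin_mid 0.78 (array([474.55331756, 282.63374399,   0.52239054]), np.float64(0.049528875762483104))
```

View pics/w12s.png

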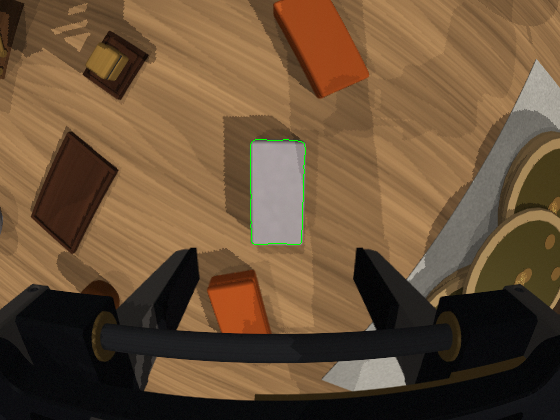

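```bash
python3 - <<'E'
from h import *
p=[474.5,282.2]
robot.movep([*p,120],Rdown(np.radians(120.4)));robot.servo_line([*p,10],feed=110);st("at")
grip(0,30);st("gr")
robot.servo_line([*p,20],feed=40);robot.servo_line([*p,150],feed=180);st("up")
t=[629,30.9]
robot.movep([*t,150],Rdown(np.radians(82.4)));st("over")
im,i=shot("w13")
cv2.imwrite("pics/top13.png",viewer.read_camera("top")[:,:,::-1])
E
```

```text
at 51.34 [475.1 282.5  10.7] F [ 1.2 -0.7 -0.3] g 92.0 j [-0.62  0.56  0.03  1.96 -0.02  0.62  1.52]
gr 51.91 [474.6 282.3  10.2] F [-0.4  0.   2. ] g 61.5 j [-0.62  0.56  0.03  1.96 -0.02  0.62  1.52]
up 53.18 [473.7 281.7 149. ] F [ 0.  -0.1 -2.2] g 61.7 j [-0.63  0.35  0.03  1.89 -0.02  0.91  1.52]
over 54.32 [628.3  33.8 149.6] F [-1.   0.5 -2.5] g 61.3 j [-0.3   0.48  0.27  1.71 -0.15  0.98  1.46]
```

View pics/w13.png

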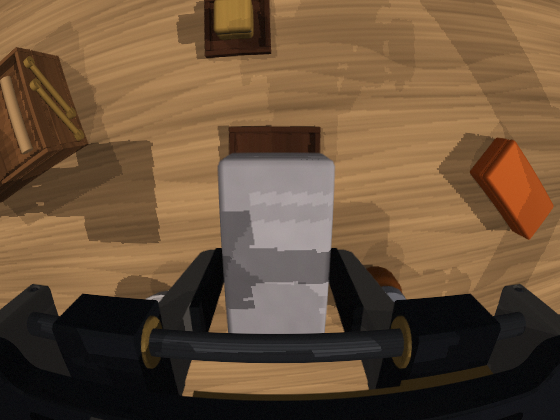

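```bash
python3 - <<'E'
from h import *
t=[629,30.9]
robot.servo_line([*t,40],feed=120);robot.servo_line([*t,19],feed=40);st("low")
z=19
while z>14 and robot.observe()["contact_force"][2]<3:
    z-=0.5;robot.servo_line([*t,z],feed=15)
st("touch")
grip(0.8);st("rel")
robot.servo_line([*t,40],feed=60);robot.servo_line([*t,190],feed=200)
robot.servo_line([560,20,230],feed=250)
im,i=shot("w14")
robot.movep([420,-560,260],Rdown(np.radians(0)) if False else robot.observe()["tcp_rot"]) if kin.ik([420,-560,260],robot.observe()["tcp_rot"]) is not None else None
cv2.imwrite("pics/top14.png",viewer.read_camera("top")[:,:,::-1]);cv2.imwrite("pics/sc14.png",viewer.read_camera("scene")[:,:,::-1])
st()
E
```

```text
low 56.16 [629.   30.8  18.9] F [-0.4  0.4 -2.3] g 61.4 j [-0.27  0.65  0.23  1.78 -0.2   0.74  1.5 ]
touch 57.91 [629.1  30.9  16.2] F [-2.3 -0.4  5.4] g 61.4 j [-0.27  0.65  0.22  1.78 -0.2   0.74  1.5 ]
rel 58.29 [629.1  30.9  15.3] F [-0.   1.   0.2] g 73.7 j [-0.27  0.65  0.22  1.78 -0.2   0.74  1.5 ]
 62.52 [ 421.2 -559.   259.9] F [-0.2 -0.2  0.1] g 73.6 j [ 0.42  0.57  0.72  1.42 -0.38  1.29  2.6 ]
```

View pics/w14.png

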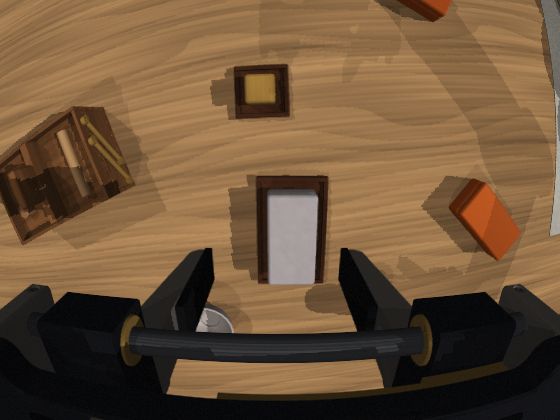

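View pics/top14.png

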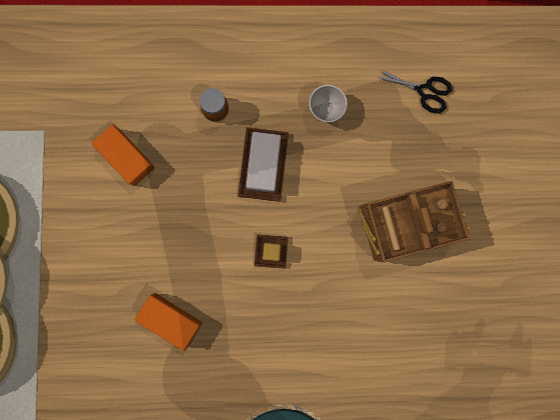

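View pics/sc14.png

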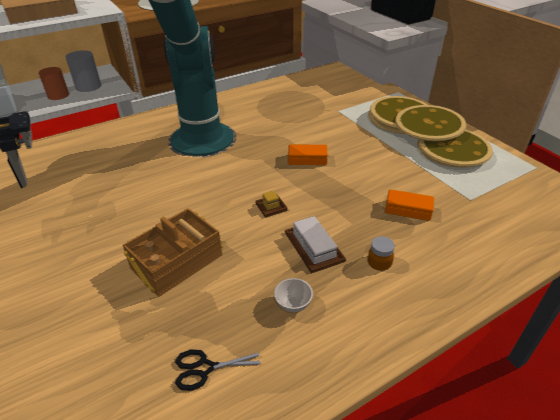

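```bash
python3 - <<'E'
from h import *
for n,m,x0,dz in (("long_tin_mid",M["long_tin_mid"],(629,31,-.13),6),("small_tin_mid",cub(36,36,0,36),(437,17,-.08),6),("tray_handle",M["tray_handle"],(495,-281,.245),0)):
    for c in("scene","top"):
        i=viewer.camera_info(c)
        for d in viewer.silhouettes(n,c):
            k=np.array(d["mask"])
            if np.linalg.norm(np.argwhere(k).mean(0)[::-1]-proj(place(m,x0),i).mean(0))<20: print(n,c,fit(m,x0,[(k,i,False,True)],dz));break
a=cv2.imread("pics/sc14.png");cv2.imwrite("pics/z14.png",cv2.resize(a[180:290,240:360],(660,600),interpolation=3))
E
```

```text
long_tin_mid scene (array([ 6.27189667e+02,  3.12385899e+01, -1.86883465e-01]), np.float64(0.07720607852134831))
long_tin_mid top (array([ 6.29589039e+02,  2.99600942e+01, -1.32264259e-01]), np.float64(0.03437176735217162))
small_tin_mid scene (array([ 4.34149053e+02,  1.60250423e+01, -3.40359350e-01]), np.float64(0.15352172623270088))
small_tin_mid top (array([ 4.38151529e+02,  1.52429990e+01, -1.09417583e-01]), np.float64(0.08085517333244518))
tray_handle scene (array([ 4.94760273e+02, -2.81078957e+02,  2.40018293e-01]), np.float64(0.025602856256666473))
tray_handle top (array([ 4.96089438e+02, -2.81827166e+02,  2.43807040e-01]), np.float64(0.01872131908403496))
```

View pics/z14.png

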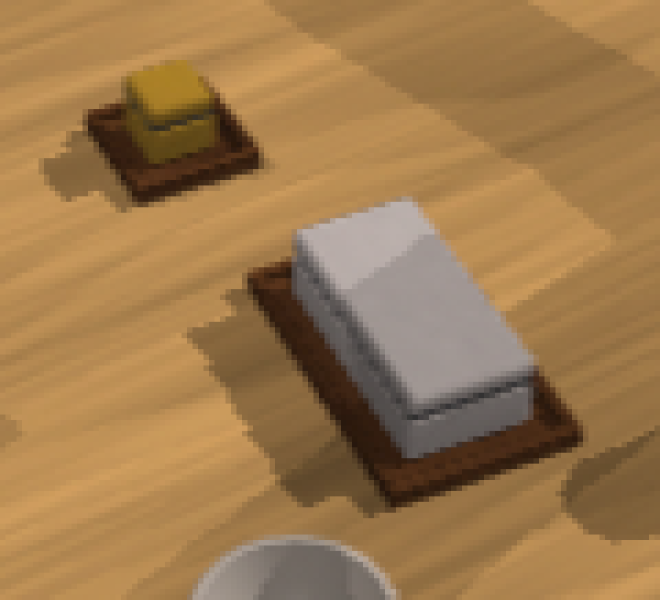

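Both tins lie flat inside their trays, and the box tray is back at its original pose.

```bash
python3 - <<'E'
from h import *
robot.job_done();st()
E
```

```text
the job is handed in; nothing more can be done
the job is handed in; nothing more can be done
```

All three tins are put away and the job is handed in, at about 63 s of the 125 s allowed.

**What I did**
1. I set the small tin in the square tray.
2. I swung the box's top tray fully over by its handle and set the round tin on the open compartment's floor.
3. I swung the tray back down, then set the long tin in the long tray.

**Last checks**
- **Long tin:** In the top picture it fits within 1 mm and 1° of its tray's centre and angle. The scene-camera fit was about 3° off in yaw.
- **Small tin:** In the top picture it sits about 2 mm from its tray's centre. The rough scene-camera fit, on a small mask, disagreed by about 13° in yaw and 4 mm. The zoomed view shows it flat inside the rim.
- **Top tray:** It is within about 1 mm of its starting pose in both cameras, after being released under its own weight.
- **Round tin:** A wrist picture taken before the tray was closed showed it upright and clear of the walls. It cannot be seen now, so this was not rechecked.
- **Forces and surroundings:** The wrist forces I sampled stayed under about 10 N. The bowl, jar and orange tins look unmoved. The arm was parked clear of everything.

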